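Captive nut into its pole pocket, link slid home

TASK

One pole of the dark grey terminal base still lacks its captive nut. Slide the loose nut along the deck, without picking it up, and up between the guide ribs of the pole with the empty pocket until it drops into the hex pocket, and press it down flat until it is fully home; then slide that pole's copper link by its red knob towards the nut until it is fully home against its stop, and let go. Feel your way and push gently: the ribs are brittle, so never push or press the nut with more than about 25 N, nor a link or the moulding with more than about 35 N; leave the two finished poles and the loose things around the job where they are.

Things in the scene. Friction and masses are not known exactly. Their poses are not given: they have to be found in the camera images.
- nut_mid (a point): Centre of the loose bright-steel hex nut lying flat on the deck: 30 mm across flats, 34.6 mm across corners, 10 mm thick, about 36 g, dark 19 mm bore. x points out of one of its flats, z is its axis. On the deck this point is 5 mm above the deck; pressed home in the pocket it is 1 mm below deck level.
- deck (a point): Centre of the apron, the flat dark grey deck of the fixed base, on its surface, 30 mm above the bench. x points to the poles, y to the left seen that way. 90 mm (x) by 198 mm (y), with a 3 mm high edge strip at the front (-x) and both sides. At x = +45 mm it runs level and flush into the floors of the three poles, which point the same way.
- panel: The fixed grey mounting plate (4 mm) that carries the base. Origin on the bench, 60 mm (x) beyond deck; same axes. The plate lies 26 mm below the deck; wiring ducts, top 46 mm above the bench, start 147 mm either side of the centre line; rail terminals of the same height start at x = +163 mm.
- pole_a: The pole with the EMPTY pocket (dark grey moulding, fixed; left, middle or right place). Origin under the pocket centre, 26 mm below deck level; x away from the apron. 64 mm wide, from x = -50 to +125 mm. Phase barriers 25 mm above deck level, 60 mm apart inside, from x = -30 mm to the rear. Behind the link, from x = +99 mm, a copper terminal up to 15 mm above deck level.
- pocket_a (a point): Centre of the mouth of the empty hex pocket, at deck level (fixed). x points along the pole away from the apron (the way the nut goes in), z up. 32 mm across flats, corners on +-x, flats facing +-y: a nut turned that way (within about 7 degrees) first drops 2.5 mm, onto the pale clip plate. A step 6 mm high right across at x = +18.5 mm stops the nut over the pocket.
- clip_a (a joint): How far the stiff clip plate in the empty pocket has been pressed down, m: 0 = up (nut dropped 2.5 mm, 7.5 mm proud of the floor), 0.0035 = down on solid ground, fully home (nut 4 mm proud). It gives way at about 8 N on the nut and stays where left; at the bottom it stops hard.
- mouth_a (a point): Start of the lane between the two guide ribs of the empty pole, midway between them on the floor, 48 mm short of the pocket centre (same axes). From here the ribs, 3 mm high with rounded ends, run on 32 mm apart, so the nut goes in only with two flats along them and centred to 1 mm or so; off centre or turned it jams on the rib ends. From x = +6 mm of the pocket cheeks 6 mm high go on at 32 mm.
- link_a (a joint): Opening of the empty pole's copper link, m: 0 = home over the nut against its stop, 0.052 = fully back; starts 0.037 to 0.050. Closing moves it to the apron (-x of the pole). About 4 N friction, stays where left. A forked strip 40 x 60 x 4 mm, underside 6 mm above deck level: clears a nut pressed home by 2 mm, is blocked by one that is not. Home, its front end is at x = -16 mm of the pocket.
- knob_a (a point): Middle of the round red upright knob on the empty pole's link: 18 mm diameter, 34 mm tall, its top 44 mm and its foot 10 mm above deck level; this point is 30 mm above deck level. Moves with the link; stands 32 mm (x) beyond the pocket centre when the link is home. Push it from behind or pinch it from above.
- pole_b: A finished pole (nut seated, link home), fixed. Same shape, axes and origin as pole_a.
- pole_c: The other finished pole, fixed. Same shape, axes and origin as pole_a.
- link_b (a joint): Link of finished pole_b, m; 0 = home (must stay there). Its red knob stands 32 mm (x) beyond that pole's origin.
- link_c (a joint): Link of finished pole_c, m; 0 = home (must stay there). Its red knob stands 32 mm (x) beyond that pole's origin.
- bolt: Bystander: loose M12 steel bolt, 56 mm long, 21 mm head, lying on the plate to the left of the base. Leave it.
- washer: Bystander: loose flat steel washer, 37 mm diameter, 3 mm thick, on the plate to the right of the base. Leave it.
- screwdriver: Bystander: yellow-handled screwdriver on the bench. Leave it.
- nutdriver: Bystander: shorter yellow-handled driver on the bench. Leave it.
- latch: Bystander: round steel cam latch, 36 mm tall, on the grey enclosure door that lies on the right of the bench. Leave it.
- tray: Bystander: clear plastic tray 85 x 110 x 35 mm on the same door. Leave it.

How it is judged:
By the outcome, as a careful person would: the job done as asked, in the order asked, and still so for the second after the job is handed in, with the robot touching nothing.
It also fails if it takes over 72 s, if anything falls off the work surface, if the arm or the gripper's body presses on something with over 40 N, if the wrist force passes 120 N, or if a joint passes its speed limit or range.

ROBOT

A 6-joint arm with a two-finger parallel gripper is mounted at the origin on the work surface. World frame = base frame: x ahead of the robot, y to its left, z up, the work surface at z = 0. Lengths are in m, angles in degrees, forces in N, time in s.
With the tool pointing down it reaches from about 0.4 to 0.825 m from the base axis. Payload 7 kg.
Tool frame: the origin (TCP) lies at the very end of the fingers, on their centre line; the grasp point (between the pads) lies 19 mm behind it (ctrl.grip_point_offset is the distance from the TCP to the grasp point, in m); x points along the fingers, z is the direction in which the jaws open and shut, and the axes are right-handed (so a half turn about x gives the same grasp; the last joint's range is limited). The gripper opens to 88 mm and grips with 3 to 60 N. Pads are 19 mm wide; open, the fingers measure 130 mm over their backs; the gripper's body (78 mm by 193 mm) begins 47 mm behind the grasp point.
Start: joints at [-51.503, 20.546, 0.682, 0, -70.136, -16.507], TCP at [0.253, -0.626, 0.227] pointing down, gripper open.
Joint ranges: [-176.03, 176.03], [-82.01, 121.73], [-58.28, 71.71], [-173.87, 95.51], [-174.79, -0.11], [-173.66, 173.66]. Speed limits (degrees/s): [136.94, 136.94, 172.46, 180, 180, 180].

INTERFACE

Orientations are given as [roll, pitch, yaw] about the fixed x, y, z axes, in that order (R = Rz(yaw) Ry(pitch) Rx(roll)).
In Python, from plant import get_obs, snapshot, calibration, close_job, ctrl gives the robot as it stands.
- The arm moves only by the tool move_arm, never from a script. Its argument "commands" is a list that holds one entry, the list of rows, each a list of 4 numbers: the shift along the tool's x, y, z in cm, then the turn about the tool's x in rad. In form: [[[dx, dy, dz, spin], ...]]. A call has 1 to 8 rows; each row shifts and turns the commanded pose from where the row before left it, along the tool's axes as they then stand; what a row does not reach is not made up. A row lasts 1/10 s, in which the tool goes at most 50 mm and 8.59 degrees, less where a joint would pass 70% of its speed; a pose out of reach is approached as far as the arm can. A call with a gripper value outside its range is refused whole. "jaw" is the finger opening in cm, from 0 to 8.76, set as the call begins (left out, the last holds). The fingers move at their own pace and stop on an object; the grip force is fixed at half the most. Time passes only in rows, so rows that do not move let the fingers close. It gives the time, the measured TCP pose, the force and the opening at its end, in the units of the state.
- get_obs(): the state, without advancing time (a new reading comes with each control period).
- snapshot(name): name is "scene" or "side" or "wrist"; returns (picture, depth): 480x640x3 uint8, red, green, blue; 480x640 float32, m along the optical axis (not along the pixel's ray), 0 where there is no reading.
- calibration(name): a dict with "mtx" (3x3 intrinsics, pixels), "T" (4x4, takes a point from camera to world coordinates); the wrist camera has in their place "tool_from_camera" (4x4, takes a point from camera to tool coordinates, whose origin is the TCP and whose axes are the tool frame's). Camera axes: x right, y up, looking along -z (the intrinsics and any distortion apply to the point x, -y, -z); pixel columns grow to the right and rows downward; lengths in m; the calibration is good to about 2 mm. A picture is of the moment at which its call begins: read the wrist's pose just before it. calibration takes no time and is no camera call.
- close_job(): hands the job in, once; it reports no verdict.
The state is a dict: "clock": time; "joint_pos": joint angles; "qvel": joint speeds; "tau": joint torques, N m; "tool_pos": TCP position; "orientation": TCP orientation; "force": force on the tool from outside, world axes, zero at the start; "moment": the same for the moment, N m; "opening": finger opening in m.
Only numpy, scipy, OpenCV 4.12 (cv2) and the standard library are available. Lean on these libraries where they do the work, as an engineer would, in place of code of your own. Each camera call takes 0.05 s, during which the arm holds its last target. There are 200 camera calls.

## Working session

There is one attempt and no reset: what is moved stays moved. The work goes in short steps, Python scripts to look and compute and a tool call to move; the robot and the scene stay as the last step left them, time stands still between calls to the robot, and variables do not carry over. Pictures are saved under pics/ and viewed, about 8 in all and at most 12, crops included, and the job is handed in when it is done.

Besides the shell and the picture viewer there is one more tool, called after ">>>" as a command line: name --argument value ..., lists and objects as JSON in quotes. move_arm: Moves the arm, as the interface text tells. Its arguments: {"type":"object","properties":{"commands":{"type":"array"},"jaw":{"type":"number"}},"required":["commands"]}

```bash
mkdir -p pics; ls
python3 - <<'E'
from plant import *
import cv2,numpy as np
print(get_obs())
ims=[]
for n in("scene","side"):
    p,d=snapshot(n); cv2.imwrite(f"pics/{n}0.png",p[:,:,::-1]); np.save(f"pics/{n}0.npy",d)
    c=calibration(n); print(n,{k:np.round(v,4).tolist() if not isinstance(v,str) else v for k,v in c.items()})
print(calibration("wrist"))
E
```

```text
pics
{'clock': 0.0, 'joint_pos': array([-5.15009618e+01,  2.05900717e+01,  6.34469151e-01, -1.92246115e-02,
       -7.01364730e+01, -1.65077532e+01]), 'qvel': array([-0.0543036 , -0.01039103, -0.04421894, -0.02994528,  0.083602  ,
       -0.02034285]), 'tau': array([ 3.03870647e-04, -5.82716775e+01,  2.93062162e+01,  6.99715465e+00,
        7.05628467e-03, -1.24163557e-04]), 'tool_pos': array([ 0.25256203, -0.62544497,  0.22564618]), 'orientation': array([  5.40438714,  89.906167  , 117.38912554]), 'force': array([ 0.45019993,  0.32752611, -0.16737285]), 'moment': array([0.01031785, 0.00514371, 0.00397485]), 'opening': 0.087355640944299}
scene {'mtx': [[529.6151, 0.0, 322.82], [0.0, 529.6151, 244.8135], [0.0, 0.0, 1.0]], 'T': [[0.4005, -0.6708, 0.6242, 1.2978], [0.9163, 0.2909, -0.2753, -0.425], [0.0031, 0.6822, 0.7312, 1.0473], [0.0, 0.0, 0.0, 1.0]]}
side {'mtx': [[581.2172, 0.0, 308.9676], [0.0, 581.2172, 240.9526], [0.0, 0.0, 1.0]], 'T': [[-0.9022, 0.3254, -0.2832, 0.0206], [-0.4314, -0.6741, 0.5995, 0.8922], [0.0041, 0.6631, 0.7485, 1.3038], [0.0, 0.0, 0.0, 1.0]]}
{'mtx': array([[387.28914905,   0.        , 328.87236057],
       [  0.        , 387.28914905, 241.17068255],
       [  0.        ,   0.        ,   1.        ]]), 'tool_from_camera': array([[ 1.40535560e-03,  2.74115603e-01, -9.61695722e-01,
        -1.57147274e-01],
       [-4.27134394e-04,  9.61696748e-01,  2.74115272e-01,
         7.44920528e-02],
       [ 9.99998921e-01,  2.55438861e-05,  1.46861012e-03,
        -8.77304480e-04],
       [ 0.00000000e+00,  0.00000000e+00,  0.00000000e+00,
         1.00000000e+00]])}
```

View pics/scene0.png

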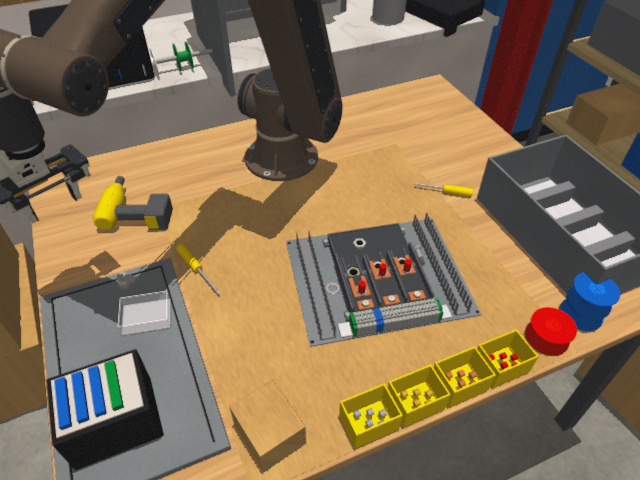

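View pics/side0.png

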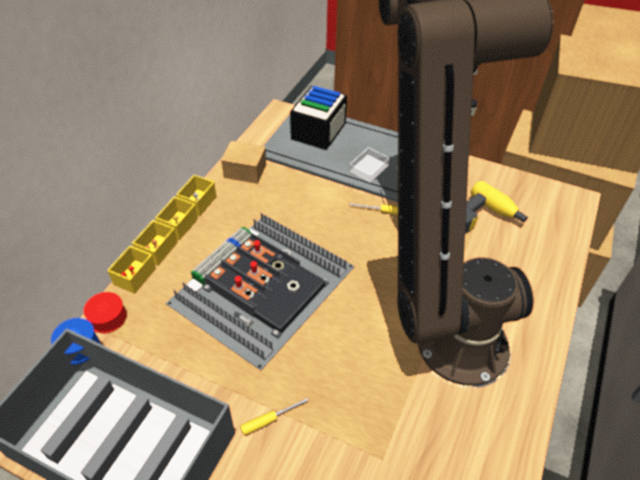

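The empty pole looks like the left one in the scene image (robot's right, knob ~(362,287)), with the loose nut at ~(360,242). Now rough positions.

```bash
cat > h.py <<'E'
import numpy as np,cv2
from plant import *
from scipy.spatial.transform import Rotation as R
def toolT(o=None):
    o=o or get_obs(); T=np.eye(4); T[:3,:3]=R.from_euler('xyz',o['orientation'],degrees=True).as_matrix(); T[:3,3]=o['tool_pos']; return T
def cam(n,o=None):
    c=calibration(n); return c['mtx'],(c['T'] if 'T' in c else toolT(o)@c['tool_from_camera'])
def ray(uv,z,K,T):
    uv=np.atleast_2d(np.asarray(uv,float)); d=np.c_[(uv[:,0]-K[0,2])/K[0,0],-(uv[:,1]-K[1,2])/K[1,1],-np.ones(len(uv))]@T[:3,:3].T
    return T[:3,3]+d*((z-T[2,3])/d[:,2])[:,None]
def proj(P,K,T):
    p=(np.atleast_2d(P)-T[:3,3])@T[:3,:3]; return np.c_[K[0,2]-K[0,0]*p[:,0]/p[:,2],K[1,2]+K[1,1]*p[:,1]/p[:,2]]
def blobs(m,amin):
    n,l,s,c=cv2.connectedComponentsWithStats(m.astype(np.uint8)); return [(c[i],s[i],l==i) for i in range(1,n) if s[i][4]>=amin]
def red(p):
    h=cv2.cvtColor(p,cv2.COLOR_RGB2HSV).astype(int); return ((h[...,0]<5)|(h[...,0]>174))&(h[...,1]>170)&(h[...,2]>90)
E
python3 - <<'E'
from h import *
p=cv2.imread('pics/scene0.png')[:,:,::-1].copy()
K,T=cam('scene')
for c,s,m in blobs(red(p),15):
    if 300<c[0]<450 and 200<c[1]<320: print('knob',c,s,ray(c,.06,K,T))
print('nut',ray([360,242],.04,K,T),'pocket?',ray([353,272],.03,K,T))
print('panel corners',ray([[288,241],[312,343],[479,312],[425,213]],.004,K,T))
cv2.imwrite('pics/c1.png',cv2.resize(p[200:350,270:490,::-1],None,fx=3.6,fy=3.6,interpolation=2))
E
```

```text
knob [407.16216216 264.78378378] [404 259   8  13  74] [[0.59930193 0.11053248 0.06      ]]
knob [382.28571429 268.91428571] [379 264   8  12  70] [[0.58671072 0.04797561 0.06      ]]
knob [361.46575342 286.46575342] [359 280   7  14  73] [[ 0.6154702  -0.02318614  0.06      ]]
nut [[0.46729928 0.04754699 0.04      ]] pocket? [[ 0.54484446 -0.00983255  0.03      ]]
panel corners [[ 0.35656482 -0.11309331  0.004     ]
 [ 0.67982417 -0.17846752  0.004     ]
 [ 0.76005278  0.22468164  0.004     ]
 [ 0.40935618  0.28545583  0.004     ]]
```

View pics/c1.png

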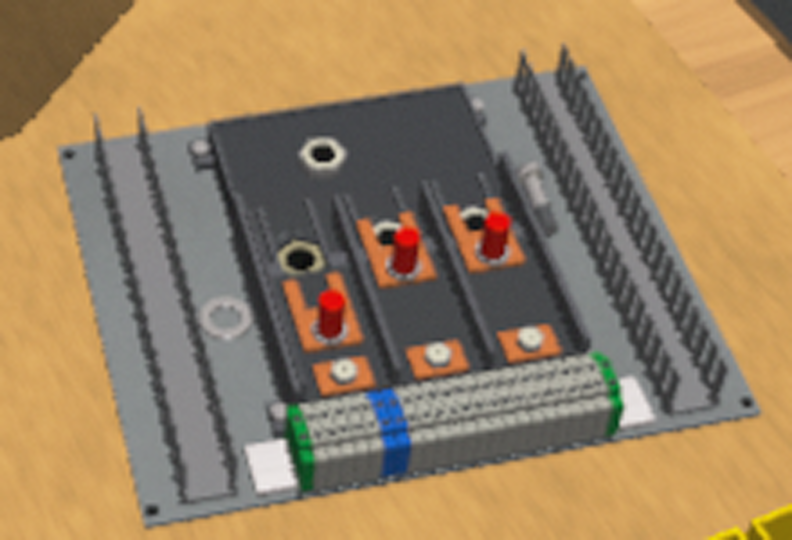

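```bash
cat >> h.py <<'E'
def plan(P,yaxis_deg,o=None):
    """shift in tool axes (cm) to world P and spin (rad) to bring tool y to heading yaxis_deg"""
    T=toolT(o); d=T[:3,:3].T@(np.asarray(P)-T[:3,3])*100
    y=T[:3,1]; cur=np.degrees(np.arctan2(y[1],y[0])); a=(yaxis_deg-cur+180)%360-180
    return np.round(d,2),round(float(np.radians(-a)),3),'cur heading',round(float(cur),2)
E
python3 - <<'E'
from h import *
T=toolT(); print(T.round(3))
for h in(-11.4,168.6): print(plan([.50,.02,.226],h))
E
```

```text
[[-0.001 -0.927 -0.374  0.253]
 [ 0.001 -0.374  0.927 -0.626]
 [-1.     0.     0.001  0.226]
 [ 0.     0.     0.     1.   ]]
(array([ 4.000e-02, -4.711e+01,  5.059e+01]), -2.559, 'cur heading', -158.01)
(array([ 4.000e-02, -4.711e+01,  5.059e+01]), 0.583, 'cur heading', -158.01)
```

>>> move_arm --commands '[[[0, 0, 0, 0.146], [0, 0, 0, 0.146], [0, 0, 0, 0.146], [0, 0, 0, 0.146], [0, -0.8, 4.8, 0], [0, -0.8, 4.8, 0], [0, -0.8, 4.8, 0], [0, -0.8, 4.8, 0]]]' --jaw 2.2

```text
clock: 0.9
tool_pos: [0.3223, -0.4423, 0.226]
orientation: [56.7, 90.0, 135.2]
force: [1.6, 0.1, 0.2]
opening: 0.0295
```

>>> move_arm --commands '[[[0, -0.8, 4.8, 0], [0, -0.8, 4.8, 0], [0, -0.8, 4.8, 0], [0, -0.8, 4.8, 0], [0, -0.8, 4.8, 0], [0, -0.8, 4.8, 0], [0, -0.8, 4.8, 0], [0, -0.8, 4.8, 0]]]'

```text
clock: 1.7
tool_pos: [0.4614, -0.0785, 0.2267]
orientation: [-60.3, 90.0, 18.3]
force: [1.5, -1.5, 0.1]
opening: 0.0223
```

>>> move_arm --commands '[[[0, -0.8, 4.8, 0], [0, -0.8, 4.8, 0], [0, 0, 0, 0], [0, 0, 0, 0]]]'

```text
clock: 2.1
tool_pos: [0.4959, 0.0115, 0.226]
orientation: [117.5, 89.9, -163.8]
force: [-0.6, -0.4, -0.7]
opening: 0.0219
```

Run:
```python
from h import *
o=get_obs(); print(o['clock'],o['tool_pos'],plan([.5,.02,.226],168.6,o),o['joint_pos'].round(1),o['opening'])
import pickle
p,d=snapshot('wrist'); pickle.dump((o,p,d),open('w1.pkl','wb')); cv2.imwrite('pics/w1.png',p[:,:,::-1])
```

```text
2.1 [0.49593595 0.01145873 0.22595661] (array([-0.01, -0.23,  0.92]), 0.001, 'cur heading', 168.67) [  24.1    3.6  -21.3   -0.   -65.2 -125.4] 0.02190008649262673
```

View pics/w1.png

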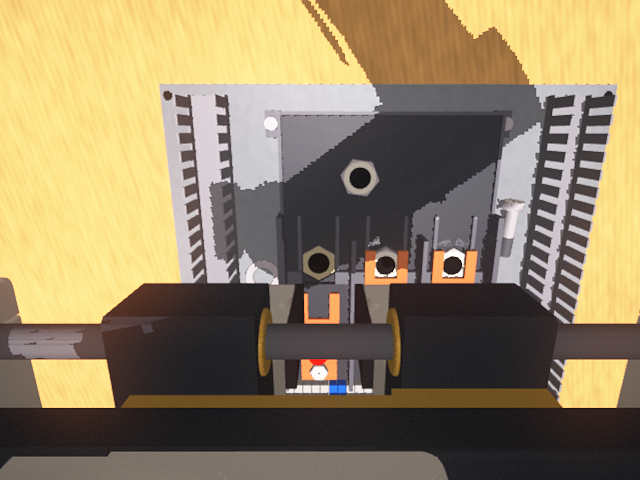

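The wrist image shows the loose nut at (360,178), empty pocket (319,263) and its ribs at x≈300 and 338, rows 215–285; the fingers show lower centre. Measuring these.

```bash
cat >> h.py <<'E'
def nutfit(p,K,T,uv,zt,r=30):
    """centre & flat heading of the nut near pixel uv, top at zt"""
    g=cv2.cvtColor(p,cv2.COLOR_RGB2HSV); u,v=map(int,uv)
    m=np.zeros(g.shape[:2],np.uint8); s=np.s_[max(v-r,0):v+r,u-r:u+r]; m[s]=((g[...,2]>95)&(g[...,1]<90))[s]
    b=max(blobs(m,50),key=lambda b:b[1][4]); cs,_=cv2.findContours(b[2].astype(np.uint8),0,1)
    c=max(cs,key=cv2.contourArea)[:,0]; W=ray(c,zt,K,T)[:,:2]
    (cx,cy),rad=cv2.minEnclosingCircle(W.astype(np.float32)*1000)
    ex=lambda a:np.ptp(W@np.array([np.cos(a),np.sin(a)]))
    angs=np.radians(np.arange(0,60,.5)); w=[sum(ex(a+k*np.pi/3) for k in range(3)) for a in angs]
    i=int(np.argmin(w)); a=angs[i]
    # centre as mean of mid-extents
    A=[];B=[]
    for k in range(3):
        d=np.array([np.cos(a+k*np.pi/3),np.sin(a+k*np.pi/3)]); q=W@d; A.append(d);B.append((q.max()+q.min())/2)
    ctr=np.linalg.lstsq(np.array(A),np.array(B),rcond=None)[0]
    return ctr,np.degrees(a),w[i]/3,rad,len(c)
E
python3 - <<'E'
from h import *
import pickle
o,p,d=pickle.load(open('w1.pkl','rb')); K,T=cam('wrist',o)
print('nut',nutfit(p,K,T,(360,178),.040))
g=cv2.cvtColor(p,cv2.COLOR_RGB2HSV)
# clip ring: yellowish
m=np.zeros(g.shape[:2],bool); s=np.s_[243:283,299:339]; m[s]=((g[...,1]>60)&(g[...,2]>60))[s]
for c,st,mm in blobs(m,100):
    print('clip',c,st); e=cv2.findContours(mm.astype(np.uint8),0,1)[0]; e=max(e,key=cv2.contourArea); print((cv2.minEnclosingCircle(e)), ray(cv2.minEnclosingCircle(e)[0],.0275,K,T))
print('seated nuts',ray([[386,262],[453,264]],.034,K,T))
h=d.copy()
print('depth deck', d[200,310],d[178,348],d[130,400])
Z=lambda u,v:(T[:3,:3]@np.array([(u-K[0,2])/K[0,0],-(v-K[1,2])/K[0,0],-1])*d[v,u]+T[:3,3])
print(Z(310,200),Z(345,178),Z(400,130),Z(250,250))
c=p[100:300,240:520,::-1]; cv2.imwrite('pics/w1c.png',cv2.resize(c,None,fx=2.8,fy=2.8,interpolation=cv2.INTER_CUBIC))
lsd=cv2.createLineSegmentDetector(); L=lsd.detect(cv2.cvtColor(p,cv2.COLOR_RGB2GRAY))[0][:,0]
for l in L:
    n=np.hypot(l[2]-l[0],l[3]-l[1])
    if n>22 and 260<min(l[0],l[2]) and max(l[0],l[2])<520 and min(l[1],l[3])>90 and max(l[1],l[3])<300:
        W=ray(l.reshape(2,2),.033,K,T)[:,:2]; dd=W[1]-W[0]; print(l.round(1),W.round(4).tolist(),round(np.degrees(np.arctan2(dd[1],dd[0])),1))
E
```

```text
nut (array([0.46731154, 0.04306793]), np.float64(41.0), np.float64(0.030303143025066936), 17.02166175842285, 104)
clip [318.46787149 263.04216867] [303 246  32  35 498]
((318.5, 263.0), 17.44286346435547) [[ 0.54218406 -0.00975791  0.0275    ]]
seated nuts [[0.55163863 0.05407851 0.034     ]
 [0.56615268 0.11634025 0.034     ]]
depth deck 0.3574563 0.34268898 0.34092718
[ 0.47998728 -0.0047627   0.02902015] [0.46527663 0.03049342 0.03921097] [0.43486    0.08592912 0.02838202] [ 0.52261556 -0.07819598  0.00341284]
[277.7 283.1 275.2 216.8] [[0.5528, -0.0523], [0.4884, -0.0392]] 168.6
[365.6 284.2 415.6 282.2] [[0.5706, 0.0312], [0.578, 0.079]] 81.2
[420.6 282.7 480.6 282.6] [[0.5795, 0.0837], [0.5909, 0.1407]] 78.7
[433.3 249.4 431.8 280.7] [[0.5483, 0.1], [0.5796, 0.0946]] -9.8
[504.2 117.  500.2 158.1] [[0.4417, 0.1746], [0.4758, 0.1686]] -10.0
[280.6 112.9 510.6 112.3] [[0.4006, -0.0133], [0.4389, 0.1803]] 78.8
[435.1 216.9 433.  246.9] [[0.5175, 0.1055], [0.5458, 0.1]] -11.0
[498.9 159.  491.9 212. ] [[0.4764, 0.1674], [0.5232, 0.1572]] -12.2
[498.5 216.9 495.5 244.5] [[0.5289, 0.
[... 849 characters left out ...]
164.9
[281.6 212.  280.1 183.2] [[0.4851, -0.0324], [0.4591, -0.0277]] 169.7
[351.1 240.6 351.  269.4] [[0.5246, 0.0254], [0.5528, 0.0201]] -10.6
[284.2 280.6 283.3 241.8] [[0.5515, -0.0455], [0.5133, -0.0374]] 168.1
[281.5 240.6 281.  218.1] [[0.5118, -0.0387], [0.4906, -0.0343]] 168.0
[335.  216.9 334.9 251.9] [[0.4993, 0.0149], [0.5325, 0.0083]] -11.2
[301.3 251.8 300.1 216.8] [[0.5262, -0.0229], [0.4929, -0.0167]] 169.5
[404.1 216.9 402.3 248.1] [[0.5118, 0.0775], [0.5413, 0.0715]] -11.5
[296.6 216.9 297.8 269.4] [[0.4923, -0.0199], [0.5428, -0.03]] -11.4
[338.6 263.1 338.8 216.9] [[0.5442, 0.0096], [0.5, 0.0183]] 168.8
[406.1 248.2 407.9 216.9] [[0.5421, 0.0749], [0.5125, 0.0809]] 168.5
```

View pics/w1c.png

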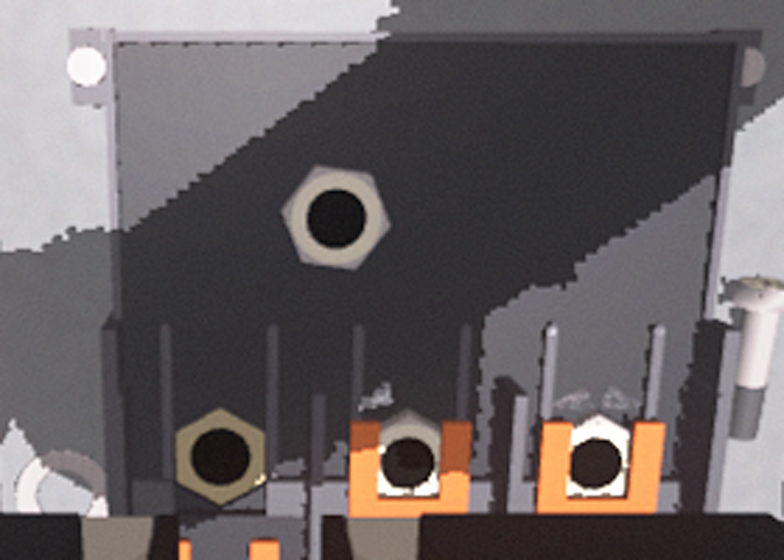

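Pole A mouth ≈ (0.496,−0.001), pocket ≈ (0.5425,−0.010), base yaw ≈ −11.3°; in pocket axes the nut is at (−84,+37) mm with corners 22° off. I'll use the half-open jaws as a V-cradle behind a corner of the nut and push it along an arc into the lane.

>>> move_arm --commands '[[[0, 0, 0, -0.1436], [0, 0, 0, -0.1436], [0, 0, 0, -0.1436], [0, 0, 0, -0.1436], [0, 0, 0, -0.1436], [0, 0, 0, -0.1436], [0, 0, 0, -0.1436], [0, 0, 0, -0.1436]]]' --jaw 2.5

```text
clock: 2.95
tool_pos: [0.4955, 0.0088, 0.2266]
orientation: [26.1, 90.0, 170.6]
force: [-1.0, -0.3, -1.0]
opening: 0.0249
```

>>> move_arm --commands '[[[0, 0, 0, -0.1436], [0, 0, 0, -0.1436], [0, 0, 0, 0], [0, 0, 0, 0]]]'

```text
clock: 3.35
tool_pos: [0.4958, 0.0094, 0.2266]
orientation: [-22.5, 90.0, 138.0]
force: [-0.1, -0.2, -0.9]
opening: 0.0256
```

Run:
```python
from h import *
import pickle
o=get_obs(); print(o['clock'],o['opening'],o['joint_pos'].round(1),plan([.4771,.0715,.0345],251,o))
p,d=snapshot('wrist'); pickle.dump((o,p,d),open('w2.pkl','wb')); cv2.imwrite('pics/w2.png',p[:,:,::-1])
K,T=cam('wrist',o); uv=proj([.4673,.0431,.04],K,T)[0]; print(uv)
print(nutfit(p,K,T,uv,.04))
```

```text
3.35 0.025553436174620157 [ 23.8   3.5 -21.3  -0.  -65.2 -43.4] (array([19.21, -5.23,  3.83]), -0.009, 'cur heading', -109.53)
[370.69623332 240.75428711]
(array([0.46746819, 0.04217836]), np.float64(41.0), np.float64(0.03098134903114715), 17.312828063964844, 100)
```

View pics/w2.png

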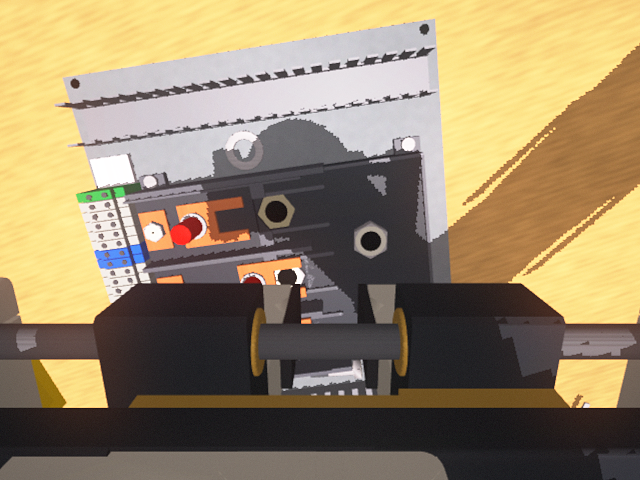

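Nut at (370,240) with a corner facing the fingers (straight down in the picture), as intended. Moving behind it, then down.

>>> move_arm --commands '[[[0, -2.6, 1.9, 0], [0, -2.6, 1.9, 0], [4, 0, 0, 0], [4, 0, 0, 0], [4, 0, 0, 0], [4, 0, 0, 0], [2, 0, 0, 0], [0, 0, 0, 0]]]'

```text
clock: 4.2
tool_pos: [0.4753, 0.0707, 0.0439]
orientation: [48.0, 89.7, -151.4]
force: [0.5, 0.1, -0.2]
opening: 0.0251
```

Run:
```python
from h import *
o=get_obs(); print(o['clock'],o['opening'],o['force'],plan([.4771,.0715,.0345],251,o))
T=toolT(o); print('nut in tool',T[:3,:3].T@(np.array([.4675,.0425,.035])-T[:3,3])*100)
```

```text
4.2 0.0251023221522328 [ 0.52260078  0.09208432 -0.19581933] (array([ 0.94, -0.14, -0.15]), -0.007, 'cur heading', -109.38)
nut in tool [ 0.9043663   2.91697207 -0.20233455]
```

>>> move_arm --commands '[[[0.5, 0, -0.2, 0], [0.45, 0, 0, 0], [0, 0.3, 0, 0], [0, 0.4, 0, 0], [0, 0.4, 0, 0], [0, 0.4, 0, 0], [0, 0.4, 0, 0], [0, 0, 0, 0]]]'

```text
clock: 5.0
tool_pos: [0.4728, 0.0529, 0.0372]
orientation: [-118.5, 90.0, 42.3]
force: [0.6, 0.1, -0.1]
opening: 0.025
```

Run:
```python
from h import *
import pickle
o=get_obs(); print(o['clock'],o['opening'],o['force'],o['tool_pos'])
p,d=snapshot('wrist'); pickle.dump((o,p,d),open('w3.pkl','wb')); cv2.imwrite('pics/w3.png',p[:,:,::-1])
```

```text
5.0 0.024996038194187237 [ 0.63949096  0.1442063  -0.14690323] [0.47277145 0.05292655 0.03721093]
```

View pics/w3.png

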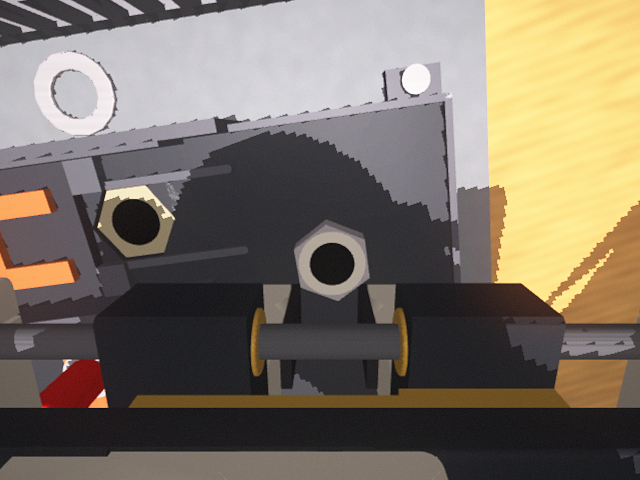

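```bash
cat > look.py <<'E'
from h import *
import sys,pickle
def look(name,uvguess=None,zt=.04,r=46):
    o=get_obs(); p,d=snapshot('wrist'); pickle.dump((o,p,d),open(name+'.pkl','wb')); cv2.imwrite(f'pics/{name}.png',p[:,:,::-1])
    K,T=cam('wrist',o)
    if uvguess is not None: report(o,p,K,T,uvguess,zt,r)
    print('clock',o['clock'],'open',round(o['opening'],4),'F',o['force'].round(1),'tcp',o['tool_pos'].round(4))
    return o,p,K,T
PK=np.array([.5425,-.010]); YAW=np.radians(-11.3)
def base(P): # world xy -> pocket frame mm
    d=np.asarray(P)[...,:2]-PK; c,s=np.cos(YAW),np.sin(YAW); return np.stack([d@[c,s],d@[-s,c]],-1)*1000
def report(o,p,K,T,uv,zt=.04,r=46):
    c,a,w,rad,n=nutfit(p,K,T,uv,zt,r); tt=toolT(o)
    print('nut base mm',base(c).round(1),'corner err deg',round((a+11.3-30+30)%60-30,1),'w',round(w,4),'in tool cm',(tt[:3,:3].T@(np.r_[c,.035]-tt[:3,3])*100).round(2),'heading base',round(plan([0,0,0],0,o)[3]+11.3,1),'tcp base',base(o['tool_pos']).round(1))
E
python3 - <<'E'
from look import *
o,p,d=pickle.load(open('w3.pkl','rb')); K,T=cam('wrist',o); report(o,p,K,T,(332,255))
E
```

```text
nut base mm [-84.6  26.2] corner err deg -29.7 w 0.0309 in tool cm [0.22 2.22 0.08] heading base -97.9 tcp base [-80.7  48. ]
```

>>> move_arm --commands '[[[0.25, 0.2, 0, 0], [0, 0.2, 0, 0], [0, 0.2, 0.21, -0.1], [0, 0.2, 0.21, -0.1], [0, 0.2, 0.21, -0.1], [0, 0.2, 0.21, -0.1], [0, 0.2, 0.21, -0.1], [0, 0.2, 0.21, -0.1]]]'

```text
clock: 5.85
tool_pos: [0.458, 0.0387, 0.0344]
orientation: [9.2, 90.0, -155.3]
force: [0.9, 0.5, -0.1]
opening: 0.0251
```

Run:
```python
from look import *
look('w4',(332,255))
```

```text
nut base mm [-83.8  11.5] corner err deg 7.8 w 0.031 in tool cm [-0.06  2.15  0.12] heading base -63.3 tcp base [-92.4  31.2]
clock 5.85 open 0.0251 F [ 0.9  0.5 -0.1] tcp [0.458  0.0387 0.0344]
```

View pics/w4.png

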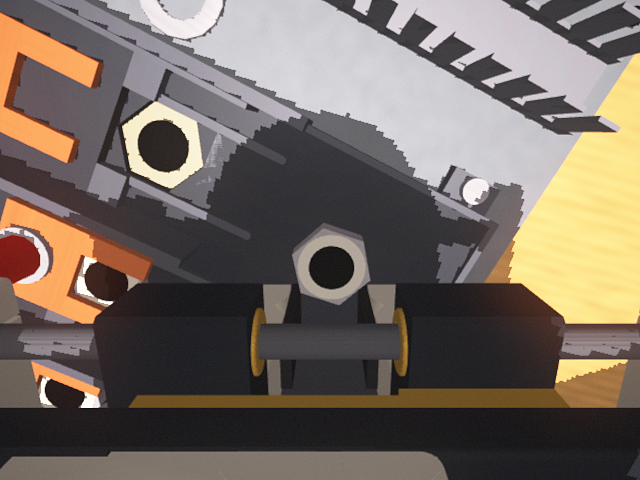

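>>> move_arm --commands '[[[0, 0.22, 0.2, -0.1], [0, 0.22, 0.2, -0.1], [0, 0.22, 0.2, -0.1], [0, 0.22, 0.2, -0.1], [0, 0.22, 0.2, -0.1], [0, 0.22, 0.2, -0.1], [0, 0.22, 0.2, -0.1], [0, 0.1, 0, 0]]]'

```text
clock: 6.7
tool_pos: [0.4554, 0.018, 0.0344]
orientation: [-33.9, 90.0, -158.7]
force: [0.3, 0.3, -0.5]
opening: 0.0252
```

Run:
```python
from look import *
look('w5',(332,255))
```

```text
nut base mm [-72.3   0.5] corner err deg -11.2 w 0.0311 in tool cm [-0.06  2.1   0.18] heading base -23.4 tcp base [-90.9  10.4]
clock 6.7 open 0.0252 F [ 0.3  0.3 -0.5] tcp [0.4554 0.018  0.0344]
```

View pics/w5.png

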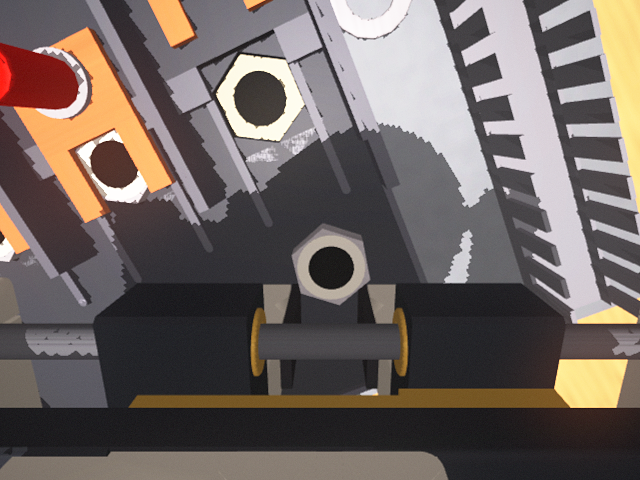

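>>> move_arm --commands '[[[0, 0.1, 0.2, -0.1], [0, 0.1, 0.2, -0.1], [0, 0, 0, 0], [0, 0, 0, 0]]]'

```text
clock: 7.15
tool_pos: [0.4552, 0.0139, 0.0345]
orientation: [-20.0, 90.0, -133.5]
force: [0.3, -0.2, 0.8]
opening: 0.0254
```

```bash
cat >> look.py <<'E'
def lane(p,K,T):
    L=cv2.createLineSegmentDetector().detect(cv2.cvtColor(p,cv2.COLOR_RGB2GRAY))[0][:,0]
    for l in L:
        W=base(ray(l.reshape(2,2),.033,K,T)); dd=W[1]-W[0]; n=np.hypot(*dd); a=(np.degrees(np.arctan2(dd[1],dd[0]))+90)%180-90
        if n>12 and abs(a)<5 and abs(W[:,1]).max()<24 and W[:,0].max()<12 and W[:,0].min()>-56: print(' rib?',W.round(1).tolist(),round(a,1))
def pocket(p,K,T):
    g=cv2.cvtColor(p,cv2.COLOR_RGB2HSV); uv=proj(np.r_[PK,.0275],K,T)[0]
    m=np.zeros(g.shape[:2],np.uint8); cv2.circle(m,tuple(int(x) for x in uv),60,1,-1)
    m=(m>0)&(g[...,2]<60); b=[b for b in blobs(m,300)]
    for c,s,_ in b: print(' dark',c.round(),s,base(ray(c,.0275,K,T)).round(1))
E
python3 - <<'E'
from look import *
o,p,K,T=look('w6',(332,255)); lane(p,K,T)
o,p,d=pickle.load(open('w5.pkl','rb')); K,T=cam('wrist',o); print('w5'); lane(p,K,T)
E
```

```text
nut base mm [-70.2   0.1] corner err deg 0.3 w 0.0311 in tool cm [-0.05  2.09  0.19] heading base -12.2 tcp base [-90.3   6.3]
clock 7.15 open 0.0254 F [ 0.3 -0.2  0.8] tcp [0.4552 0.0139 0.0345]
 rib? [[7.0, 14.8], [-9.9, 14.6]] 0.6
 rib? [[-9.3, -14.9], [7.2, -14.9]] -0.2
 rib? [[-37.9, 16.4], [5.3, 16.1]] -0.3
 rib? [[4.2, 19.6], [-47.3, 19.7]] -0.1
 rib? [[4.8, -15.9], [-22.8, -15.8]] -0.4
 rib? [[-16.3, -19.0], [4.4, -19.1]] -0.3
 rib? [[-47.6, -19.0], [-25.6, -19.1]] -0.3
 rib? [[-24.3, -15.6], [-47.9, -15.5]] -0.2
w5
 rib? [[-9.6, -15.2], [6.6, -15.2]] -0.2
 rib? [[-31.4, 16.3], [4.5, 16.0]] -0.5
 rib? [[4.3, 19.5], [-47.5, 19.7]] -0.2
 rib? [[-18.1, -19.1], [4.0, -19.1]] -0.2
 rib? [[-8.7, -15.9], [-22.1, -15.8]] -0.6
 rib? [[-25.7, -15.6], [-47.4, -15.6]] 0.1
 rib? [[-47.5, 16.2], [-35.3, 16.2]] 0.0
 rib? [[-47.9, -19.1], [-26.2, -19.2]] -0.2
```

>>> move_arm --commands '[[[0, 0.245, -0.053, 0], [0, 0.245, -0.053, 0], [0, 0.245, -0.055, 0], [0, 0.245, -0.055, 0], [0, 0.245, -0.055, 0], [0, 0.245, -0.055, 0], [0, 0.2, -0.045, 0], [0, 0, 0, 0]]]'

```text
clock: 8.0
tool_pos: [0.4723, 0.0106, 0.0346]
orientation: [104.7, 90.0, -8.6]
force: [0.0, 0.6, 0.6]
opening: 0.0249
```

Run:
```python
from look import *
o,p,K,T=look('w7',(332,255)); lane(p,K,T)
```

```text
nut base mm [-53.    0.6] corner err deg 2.3 w 0.0311 in tool cm [-0.04  2.06  0.16] heading base -12.0 tcp base [-72.9   6.4]
clock 8.0 open 0.0249 F [0.  0.6 0.6] tcp [0.4723 0.0106 0.0346]
 rib? [[8.0, 14.7], [-8.9, 14.6]] 0.4
 rib? [[-6.8, -14.8], [8.1, -14.9]] -0.2
 rib? [[-19.7, 16.3], [5.3, 16.1]] -0.3
 rib? [[4.0, 19.6], [-19.3, 19.7]] -0.1
 rib? [[-45.2, 16.3], [-21.1, 16.2]] -0.2
 rib? [[-8.4, -15.7], [-47.0, -15.6]] -0.2
 rib? [[-47.2, -19.0], [-8.1, -19.1]] -0.2
 rib? [[-21.8, 19.7], [-47.0, 19.7]] -0.0
```

>>> move_arm --commands '[[[0, 0.25, -0.053, 0], [0, 0.25, -0.053, 0], [0, 0.25, -0.053, 0], [0, 0.25, -0.053, 0], [0, 0.25, -0.053, 0], [0, 0.25, -0.053, 0], [0, 0.25, -0.053, 0], [0, 0, 0, 0]]]'

```text
clock: 8.85
tool_pos: [0.4899, 0.0071, 0.0345]
orientation: [115.4, 90.0, 2.2]
force: [0.3, -0.1, 0.8]
opening: 0.0252
```

Run:
```python
from look import *
o,p,K,T=look('w8',(332,255)); print(plan([o['tool_pos'][0],o['tool_pos'][1],.0345],-11.5,o))
```

```text
nut base mm [-35.    0.7] corner err deg 2.8 w 0.0312 in tool cm [-0.04  2.06  0.15] heading base -11.9 tcp base [-54.9   6.5]
clock 8.85 open 0.0252 F [ 0.3 -0.1  0.8] tcp [0.4899 0.0071 0.0345]
(array([ 0., -0.,  0.]), -0.205, 'cur heading', -23.25)
```

>>> move_arm --commands '[[[0, -0.8, 0, 0], [0, -0.8, 0, 0], [0, 0, 0.3, -0.1], [0, 0, 0.32, -0.105], [0, 0, 0, 0], [0, 0, 0, 0]]]' --jaw 1.0

```text
clock: 9.5
tool_pos: [0.4723, 0.0078, 0.0347]
orientation: [149.4, 90.0, 47.7]
force: [-0.3, 0.0, 0.6]
opening: 0.0103
```

Run:
```python
from look import *
o,p,K,T=look('w9',(332,215),r=50); print(plan([o['tool_pos'][0],o['tool_pos'][1],.0345],-11.5,o), 'tcp base',base(o['tool_pos']));cv2.imwrite('pics/w9c.png',p[:,:,::-1])
```

```text
nut base mm [-35.6   0.9] corner err deg 2.8 w 0.0307 in tool cm [-0.03  3.67  0.26] heading base -0.4 tcp base [-72.3   3.7]
clock 9.5 open 0.0103 F [-0.3  0.   0.6] tcp [0.4723 0.0078 0.0347]
(array([ 0.02, -0.  ,  0.  ]), -0.003, 'cur heading', -11.67) tcp base [-72.3347787    3.69062448]
```

View pics/w9.png

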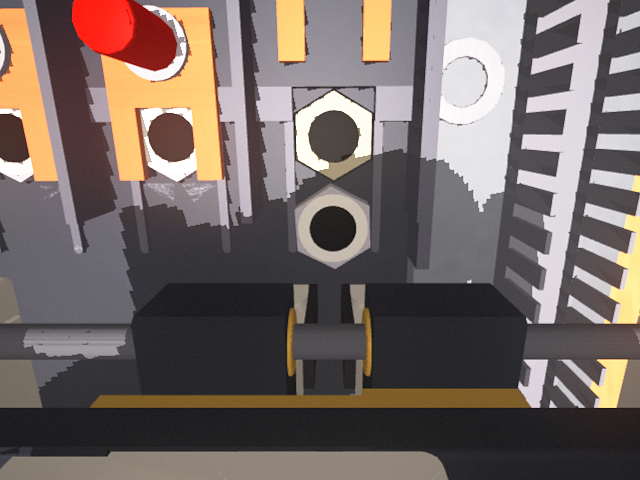

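>>> move_arm --commands '[[[0, 0.4, 0.25, 0], [0, 0.6, 0, 0], [0, 0.5, 0, 0], [0, 0.5, 0, 0], [0, 0.5, 0, 0], [0, 0.5, 0, 0], [0, 0.5, 0, 0], [0, 0.3, 0, 0]]]'

```text
clock: 10.35
tool_pos: [0.51, -0.0025, 0.0345]
orientation: [68.2, 90.0, -33.3]
force: [0.2, 1.0, 0.5]
opening: 0.01
```

Run:
```python
from look import *
o,p,K,T=look('w10',(332,255),r=46);print('tcp base',base(o['tool_pos']))
```

```text
nut base mm [-9.1 -0.3] corner err deg -1.2 w 0.0425 in tool cm [-0.05  2.43  0.12] heading base -0.2 tcp base [-33.4   1. ]
clock 10.35 open 0.01 F [0.2 1.  0.5] tcp [ 0.51   -0.0025  0.0345]
tcp base [-33.38952678   0.98932303]
```

>>> move_arm --commands '[[[0, 0.2, 0, 0], [0, 0.2, 0, 0], [0, 0.15, 0, 0], [0, 0.1, 0, 0], [0, 0.1, 0, 0], [0, 0, 0, 0], [0, 0, 0, 0]]]'

```text
clock: 11.1
tool_pos: [0.5168, -0.0039, 0.0346]
orientation: [137.8, 90.0, 36.3]
force: [-0.1, 0.2, 0.9]
opening: 0.0101
```

Run:
```python
from look import *
o,p,K,T=look('w11',(332,255),r=46);print('tcp base',base(o['tool_pos']))
d=pickle.load(open('w11.pkl','rb'))[2]
# height of ring samples from depth
Z=lambda u,v:((T[:3,:3]@np.array([(u-K[0,2])/K[0,0],-(v-K[1,2])/K[0,0],-1])*d[v,u]+T[:3,3]))
for r in range(210,285,6): print(r,[ (round(Z(c,r)[2]*1000,1)) for c in (296,303,333,363,370)])
```

```text
nut base mm [ 0.7 -0.2] corner err deg -1.7 w 0.0327 in tool cm [-0.04  2.71  0.11] heading base -0.2 tcp base [-26.4   1. ]
clock 11.1 open 0.0101 F [-0.1  0.2  0.9] tcp [ 0.5168 -0.0039  0.0346]
tcp base [-26.41543885   0.95942185]
210 [np.float64(28.9), np.float64(28.7), np.float64(26.8), np.float64(28.0), np.float64(35.0)]
216 [np.float64(30.3), np.float64(29.6), np.float64(37.2), np.float64(30.2), np.float64(36.2)]
222 [np.float64(27.5), np.float64(25.2), np.float64(37.1), np.float64(28.5), np.float64(35.3)]
228 [np.float64(26.9), np.float64(36.7), np.float64(36.5), np.float64(24.2), np.float64(34.7)]
234 [np.float64(37.3), np.float64(38.4), np.float64(37.1), np.float64(36.6), np.float64(34.3)]
240 [np.float64(36.8), np.float64(37.2), np.float64(38.5), np.float64(36.7), np.float64(32.3)]
246 [np.float64(37.5), np.float64(37.7), np.float64(38.2), np.float64(38.2), np.float64(31.7)]
252 [np.float64(36.9), np.float64(38.6), np.float64(38.5), np.float64(38.1), np.float64(31.5)]
258 [np.float64(39.3), np.float64(38.5), np.float64(38.5), np.float64(38.4), np.float64(31.4)]
264 [np.float64(38.0), np.float64(38.8), np.float64(38.4), np.float64(38.8), np.float64(33.0)]
270 [np.float64(38.9), np.float64(39.5), np.float64(39.6), np.float64(39.5), np.float64(32.8)]
276 [np.float64(29.7), np.float64(38.4), np.float64(40.0), np.float64(38.0), np.float64(32.3)]
282 [np.float64(27.7), np.float64(29.7), np.float64(38.8), np.float64(30.4), np.float64(32.6)]
```

>>> move_arm --commands '[[[0, 0.1, 0, 0], [0, 0, 0, 0], [0, 0.05, 0, 0], [0, 0, 0, 0]]]'

```text
clock: 11.55
tool_pos: [0.5183, -0.0042, 0.0346]
orientation: [154.9, 90.0, 53.4]
force: [0.7, -0.3, -0.5]
opening: 0.01
```

```bash
cat >> look.py <<'E'
def top(o,p,d,u0=333,v0=250,r=45):
    """depth points on nut top (30..45 mm) -> plane heights along base x"""
    K,T=cam('wrist',o); v,u=np.mgrid[v0-r:v0+r,u0-r:u0+r]; v=v.ravel();u=u.ravel(); z=d[v,u]
    P=np.c_[(u-K[0,2])/K[0,0]*z,-(v-K[1,2])/K[0,0]*z,-z]@T[:3,:3].T+T[:3,3]; B=base(P)
    for x in range(-20,21,4):
        q=P[(abs(B[:,0]-x)<2)&(abs(B[:,1])<8)&(z>0),2]*1000
        if len(q)>4: print('  x',x,'z med',np.median(q).round(2),len(q))
E
python3 - <<'E'
from look import *
for n in('w11','w12'):
    if n=='w12': look(n,(332,255),r=46)
    o,p,d=pickle.load(open(n+'.pkl','rb')); print(n,base(o['tool_pos'])); top(o,p,d)
E
```

```text
w11 [-26.41543885   0.95942185]
  x -20 z med 29.75 25
  x -16 z med 39.61 349
  x -12 z med 39.26 347
  x -8 z med 39.13 351
  x -4 z med 38.75 365
  x 0 z med 38.35 365
  x 4 z med 37.95 383
  x 8 z med 37.25 382
  x 12 z med 35.97 504
  x 16 z med 28.7 246
  x 20 z med 35.14 57
nut base mm [-4.2 -0.1] corner err deg -0.7 w 0.0384 in tool cm [-0.04  2.07  0.1 ] heading base -0.2 tcp base [-24.9   0.9]
clock 11.55 open 0.01 F [ 0.7 -0.3 -0.5] tcp [ 0.5183 -0.0042  0.0346]
w12 [-24.86837578   0.94268375]
  x -20 z med 29.13 58
  x -16 z med 39.47 249
  x -12 z med 39.15 333
  x -8 z med 38.98 338
  x -4 z med 38.76 364
  x 0 z med 38.39 366
  x 4 z med 38.0 370
  x 8 z med 37.39 386
  x 12 z med 36.66 453
  x 16 z med 29.26 305
  x 20 z med 34.9 193
```

>>> move_arm --commands '[[[0, 0.1, 0, 0], [0, 0, 0, 0], [0, 0.05, 0, 0], [0, 0, 0, 0]]]'

```text
clock: 12.0
tool_pos: [0.5195, -0.0045, 0.0345]
orientation: [-73.1, 90.0, -174.6]
force: [-0.7, 0.0, 0.6]
opening: 0.0103
```

Run:
```python
from look import *
for n in('w13',):
    look(n,(332,255),r=46)
    o,p,d=pickle.load(open(n+'.pkl','rb')); print(n,base(o['tool_pos'])); top(o,p,d)
```

```text
nut base mm [ 2.3 -0.2] corner err deg -1.7 w 0.0309 in tool cm [-0.05  2.59  0.1 ] heading base -0.2 tcp base [-23.6   0.9]
clock 12.0 open 0.0103 F [-0.7  0.   0.6] tcp [ 0.5195 -0.0045  0.0345]
w13 [-23.61112999   0.86629682]
  x -20 z med 29.07 91
  x -16 z med 36.82 158
  x -12 z med 36.78 373
  x -8 z med 36.91 316
  x -4 z med 36.98 335
  x 0 z med 37.07 347
  x 4 z med 36.98 357
  x 8 z med 36.9 367
  x 12 z med 36.61 404
  x 16 z med 31.6 356
  x 20 z med 35.03 310
```

Nut top dropped from ~39.5 to 36.9 mm and lies level: it is in the pocket on the clip. Back off, rise, turn 90°, close, and press from above.

>>> move_arm --commands '[[[0, -0.5, 0, 0], [-2.5, -0.5, 0, 0], [-2.5, 0, 0, 0.1428], [0, 0, 0, 0.1428], [0, 0, 0, 0.1428], [0, 0, 0, 0.1428], [0, 0, 0, 0.1428], [0, 0, 0, 0.1428]]]' --jaw 0

```text
clock: 12.85
tool_pos: [0.5098, -0.0024, 0.0847]
orientation: [168.3, 90.0, 17.4]
force: [0.9, 0.4, 0.2]
opening: 0.0006
```

>>> move_arm --commands '[[[0, 0, 0, 0.1428], [0, 0, 0, 0.1428], [0, 0, 0, 0.1428], [0, 0, 0, 0.1428], [0, 0, 0, 0.1428], [0, 0, 0, 0], [0, 0, 0, 0]]]'

```text
clock: 13.55
tool_pos: [0.5098, -0.0025, 0.0846]
orientation: [-162.0, 90.0, 6.8]
force: [0.4, 0.0, -1.0]
opening: 0.0005
```

Run:
```python
from look import *
o=get_obs(); c,s=np.cos(YAW),np.sin(YAW); W=PK+np.array([[c,-s],[s,c]])@[-.005,0]
print(o['clock'],o['force'],o['opening'],plan([*W,.042],-101.4,o))
```

```text
13.55 [ 0.36258855  0.02958599 -1.02784115] 0.000505429083569734 (array([ 4.26,  0.1 , -2.85]), 0.003, 'cur heading', -101.26)
```

>>> move_arm --commands '[[[0, 0.1, -2.85, 0], [2, 0, 0, 0], [1.5, 0, 0, 0], [0.7, 0, 0, 0], [0.1, 0, 0, 0], [0, 0, 0, 0]]]'

```text
clock: 14.15
tool_pos: [0.5378, -0.0091, 0.0419]
orientation: [157.4, 90.0, -34.0]
force: [-0.1, -0.6, -0.0]
opening: 0.0003
```

>>> move_arm --commands '[[[0.1, 0, 0, 0], [0.1, 0, 0, 0], [0.05, 0, 0, 0], [0, 0, 0, 0]]]'

```text
clock: 14.55
tool_pos: [0.5377, -0.0091, 0.0393]
orientation: [-146.2, 90.0, 22.3]
force: [-0.0, -0.7, 0.5]
opening: 0.0003
```

>>> move_arm --commands '[[[0.05, 0, 0, 0], [0.05, 0, 0, 0], [0.05, 0, 0, 0], [0, 0, 0, 0]]]'

```text
clock: 14.95
tool_pos: [0.5377, -0.0092, 0.0378]
orientation: [141.1, 90.0, -50.4]
force: [-2.2, 0.0, 4.1]
opening: 0.0006
```

>>> move_arm --commands '[[[0.05, 0, 0, 0], [0, 0, 0, 0]]]'

```text
clock: 15.15
tool_pos: [0.5377, -0.0091, 0.0375]
orientation: [177.4, 90.0, -14.1]
force: [-2.0, 1.1, 6.1]
opening: 0.0005
```

>>> move_arm --commands '[[[0.05, 0, 0, 0], [0, 0, 0, 0]]]'

```text
clock: 15.35
tool_pos: [0.5377, -0.0091, 0.037]
orientation: [-175.1, 90.0, -6.5]
force: [-3.0, 0.0, 5.9]
opening: 0.0005
```

>>> move_arm --commands '[[[0.05, 0, 0, 0], [0.05, 0, 0, 0], [0, 0, 0, 0]]]'

```text
clock: 15.65
tool_pos: [0.5377, -0.0092, 0.036]
orientation: [174.5, 90.0, -17.0]
force: [-2.4, -0.1, 6.9]
opening: 0.0005
```

>>> move_arm --commands '[[[0.05, 0, 0, 0], [0.05, 0, 0, 0], [0, 0, 0, 0]]]'

```text
clock: 15.95
tool_pos: [0.5377, -0.0092, 0.035]
orientation: [-175.6, 90.0, -7.1]
force: [-2.1, 0.5, 6.9]
opening: 0.0005
```

>>> move_arm --commands '[[[0.05, 0, 0, 0], [0, 0, 0, 0]]]'

```text
clock: 16.15
tool_pos: [0.5377, -0.0092, 0.0346]
orientation: [-178.0, 90.0, -9.5]
force: [-1.4, -0.4, 7.5]
opening: 0.0006
```

>>> move_arm --commands '[[[0.03, 0, 0, 0], [0, 0, 0, 0]]]'

```text
clock: 16.35
tool_pos: [0.5377, -0.0091, 0.0343]
orientation: [-178.8, 90.0, -10.3]
force: [-2.6, 0.1, 7.3]
opening: 0.0006
```

>>> move_arm --commands '[[[0.03, 0, 0, 0], [0, 0, 0, 0]]]'

```text
clock: 16.55
tool_pos: [0.5377, -0.0092, 0.0343]
orientation: [178.4, 90.0, -13.0]
force: [-3.2, 0.9, 10.5]
opening: 0.0004
```

>>> move_arm --commands '[[[0.02, 0, 0, 0], [0, 0, 0, 0]]]'

```text
clock: 16.75
tool_pos: [0.5377, -0.0091, 0.0342]
orientation: [176.1, 90.0, -15.4]
force: [-4.3, 1.3, 12.8]
opening: 0.0004
```

>>> move_arm --commands '[[[0.02, 0, 0, 0], [0, 0, 0, 0]]]'

```text
clock: 16.95
tool_pos: [0.5377, -0.0092, 0.0342]
orientation: [175.7, 90.0, -15.7]
force: [-5.3, 1.0, 14.5]
opening: 0.0006
```

Hard stop reached at 0.0342 (3.6 mm travel; reaction rising to 14.5 N). Lift and turn back.

>>> move_arm --commands '[[[-0.3, 0, 0, 0], [-2, 0, 0, 0], [-4, 0, 0, 0], [-4, 0, 0, -0.1428], [0, 0, 0, -0.1428], [0, 0, 0, -0.1428], [0, 0, 0, -0.1428], [0, 0, 0, -0.1428]]]'

```text
clock: 17.75
tool_pos: [0.5376, -0.0092, 0.136]
orientation: [-146.6, 90.0, 63.1]
force: [0.4, -0.4, 0.6]
opening: 0.0003
```

>>> move_arm --commands '[[[0, 0, 0, -0.1428], [0, 0, 0, -0.1428], [0, 0, 0, -0.1428], [0, 0, 0, -0.1428], [0, 0, 0, -0.1428], [0, 0, 0, -0.1428], [0, 0, 0, 0], [0, 0, 0, 0]]]'

```text
clock: 18.55
tool_pos: [0.5376, -0.0092, 0.1359]
orientation: [-65.4, 90.0, -167.2]
force: [0.1, 0.1, 0.0]
opening: 0.0004
```

Run:
```python
from look import *
o,p,K,T=look('w14'); d=pickle.load(open('w14.pkl','rb'))[2]
uv=proj([*PK,.034],K,T)[0]; print('pocket px',uv); top(o,p,d,int(uv[0]),int(uv[1]),45)
for c,s,m in blobs(red(p),60): print('red',c.round(),s,base(ray(c,.074,K,T)).round(1))
```

```text
clock 18.55 open 0.0004 F [0.1 0.1 0. ] tcp [ 0.5376 -0.0092  0.1359]
pocket px [326.69154697 234.69914704]
  x -20 z med 29.08 117
  x -16 z med 29.38 87
  x -12 z med 33.15 118
  x -8 z med 33.32 125
  x -4 z med 33.52 126
  x 0 z med 33.6 132
  x 4 z med 33.61 125
  x 8 z med 33.37 135
  x 12 z med 33.02 151
  x 16 z med 30.16 108
  x 20 z med 34.88 144
red [325. 121.] [310 105  31  33 790] [[74.5 -0. ]]
red [115. 196.] [  88  179   55   36 1402] [[ 34.4 120.1]]
red [220. 196.] [ 200  179   41   36 1047] [[34.1 60.2]]
```

View pics/w14.png

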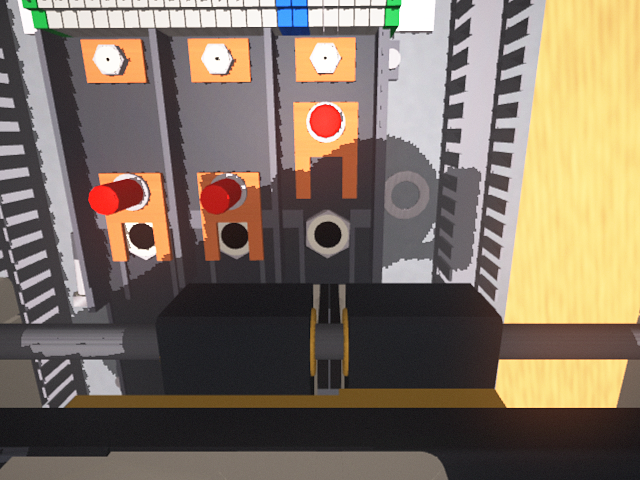

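Nut sits level at ~4 mm proud; knob A at (325,121) → x≈74 mm, and the finished knobs are untouched. Move behind the knob and push.

>>> move_arm --commands '[[[0, 4, 0, 0], [0, 4, 0, 0], [0, 3, 0, 0], [3, 0, 0, 0], [3, 0, 0, 0], [2, 0, 0, 0], [0.4, 0, 0, 0], [0, 0, 0, 0]]]'

```text
clock: 19.4
tool_pos: [0.6452, -0.0312, 0.0516]
orientation: [-56.6, 89.9, -158.2]
force: [0.4, -0.1, 0.6]
opening: 0.0005
```

Run:
```python
from look import *
o=get_obs(); print(base(o['tool_pos']),o['tool_pos'],o['force'],plan(o['tool_pos'],-11.3,o))
```

```text
[104.912703    -0.68667409] [ 0.64524438 -0.0312306   0.05160124] [ 0.36310376 -0.10946114  0.62219727] (array([0., 0., 0.]), -0.005, 'cur heading', -11.59)
```

>>> move_arm --commands '[[[0, -0.5, 0, 0], [0, -0.5, 0, 0], [0, -0.4, -0.03, 0], [0, -0.4, 0, 0], [0, -0.4, 0, 0], [0, -0.4, 0, 0], [0, -0.4, 0, 0], [0, 0, 0, 0]]]'

```text
clock: 20.2
tool_pos: [0.6161, -0.0244, 0.0525]
orientation: [129.3, 89.9, 27.8]
force: [2.8, 0.7, 2.0]
opening: 0.0
```

>>> move_arm --commands '[[[0, -0.4, 0, 0], [0, -0.4, 0, 0], [0, -0.4, 0, 0], [0, -0.4, 0, 0], [0, 0, 0, 0]]]'

```text
clock: 20.7
tool_pos: [0.5998, -0.0214, 0.0521]
orientation: [-129.4, 90.0, 129.1]
force: [4.2, 2.5, 2.4]
opening: 0.0005
```

Run:
```python
from look import *
o=get_obs(); print(base(o['tool_pos']),o['tool_pos'],o['force'],o['clock'])
```

```text
[58.45889144  0.10385731] [ 0.599846   -0.02135295  0.05208634] [4.16904143 2.53959189 2.42875932] 20.7
```

>>> move_arm --commands '[[[0, -0.2, 0, 0], [0, -0.2, 0, 0], [0, 0, 0, 0]]]'

```text
clock: 21.0
tool_pos: [0.5963, -0.0207, 0.052]
orientation: [-120.2, 90.0, 138.3]
force: [3.7, 2.6, 2.0]
opening: 0.0004
```

>>> move_arm --commands '[[[0, -0.1, 0, 0], [0, 0, 0, 0]]]'

```text
clock: 21.2
tool_pos: [0.5955, -0.0206, 0.052]
orientation: [-166.5, 90.0, 92.0]
force: [3.6, 2.4, 2.6]
opening: 0.0001
```

>>> move_arm --commands '[[[0, -0.1, 0, 0], [0, 0, 0, 0]]]'

```text
clock: 21.4
tool_pos: [0.5946, -0.0204, 0.052]
orientation: [177.3, 90.0, 75.8]
force: [4.7, 1.5, 2.9]
opening: 0.0002
```

>>> move_arm --commands '[[[0, -0.07, 0, 0], [0, 0, 0, 0]]]'

```text
clock: 21.6
tool_pos: [0.5939, -0.0202, 0.052]
orientation: [-168.2, 90.0, 90.2]
force: [4.1, 1.0, 2.0]
opening: 0.0004
```

>>> move_arm --commands '[[[0, -0.07, 0, 0], [0, 0, 0, 0]]]'

```text
clock: 21.8
tool_pos: [0.5932, -0.0201, 0.052]
orientation: [164.4, 90.0, 62.9]
force: [4.4, 3.0, 2.7]
opening: 0.0003
```

>>> move_arm --commands '[[[0, -0.07, 0, 0], [0, 0, 0, 0]]]'

```text
clock: 22.0
tool_pos: [0.5926, -0.02, 0.052]
orientation: [-176.7, 90.0, 81.8]
force: [3.5, 1.5, 2.1]
opening: 0.0004
```

>>> move_arm --commands '[[[0, -0.07, 0, 0], [0, 0, 0, 0]]]'

```text
clock: 22.2
tool_pos: [0.5921, -0.0198, 0.0521]
orientation: [109.0, 90.0, 7.5]
force: [5.0, 2.0, 2.3]
opening: 0.0004
```

>>> move_arm --commands '[[[0, -0.07, 0, 0], [0, 0, 0, 0]]]'

```text
clock: 22.4
tool_pos: [0.592, -0.0197, 0.0522]
orientation: [102.6, 89.9, 1.1]
force: [7.0, 1.1, 1.0]
opening: 0.0004
```

>>> move_arm --commands '[[[0, -0.05, 0, 0], [0, 0, 0, 0]]]'

```text
clock: 22.6
tool_pos: [0.5919, -0.0197, 0.0523]
orientation: [101.7, 89.9, 0.2]
force: [7.9, 0.7, 0.5]
opening: 0.0005
```

>>> move_arm --commands '[[[0, -0.1, 0, 0], [0, 0, 0, 0]]]'

```text
clock: 22.8
tool_pos: [0.5918, -0.0195, 0.0524]
orientation: [101.5, 89.8, 0.1]
force: [10.4, -0.9, -1.0]
opening: 0.0007
```

>>> move_arm --commands '[[[0, -0.1, 0, 0], [0, 0, 0, 0]]]'

```text
clock: 23.0
tool_pos: [0.5916, -0.0194, 0.0526]
orientation: [100.5, 89.7, -0.9]
force: [13.2, -2.4, -3.2]
opening: 0.0002
```

Firm stop. Back away, lift, and check.

>>> move_arm --commands '[[[0, 0.4, 0, 0], [0, 1, 0, 0], [-3, 0, 0, 0], [-4, 0, 0, 0], [-2, -4, 0, 0], [0, -4, 0, 0], [0, 0, 0, 0], [0, 0, 0, 0]]]'

```text
clock: 23.8
tool_pos: [0.5224, -0.0065, 0.1419]
orientation: [-65.4, 89.9, -166.8]
force: [0.5, 0.1, 0.7]
opening: 0.0006
```

Run:
```python
from look import *
o,p,K,T=look('w15'); d=pickle.load(open('w15.pkl','rb'))[2]
for c,s,m in blobs(red(p),60): print('red',c.round(),s,base(ray(c,.074,K,T)).round(1))
g=cv2.cvtColor(p,cv2.COLOR_RGB2HSV); m=(abs(g[...,0].astype(int)-12)<5)&(g[...,1]>120)&(g[...,2]>80)
for c,s,_ in blobs(m,150): print('copper',s,base(ray([c[0],s[1]+s[3]],.04,K,T)).round(1))
```

```text
clock 23.8 open 0.0006 F [0.5 0.1 0.7] tcp [ 0.5224 -0.0065  0.1419]
red [115. 168.] [  89  153   54   33 1380] [[ 33.4 120.3]]
red [220. 168.] [ 201  153   40   33 1003] [[33.  60.2]]
red [325. 169.] [311 153  30  33 741] [[32.5  0.1]]
copper [  81   11   67   45 1856] [[ 97.9 127.4]]
copper [ 188   11   63   45 1414] [[97.7 67.4]]
copper [295  11  61  45 310] [[97.5  1.7]]
copper [ 105  147   68   89 2569] [[-16.1 127.6]]
copper [ 197  147   67   89 2217] [[-16.3  65.9]]
copper [ 296  147   61   89 2616] [[-16.6  -1.5]]
```

View pics/w15.png

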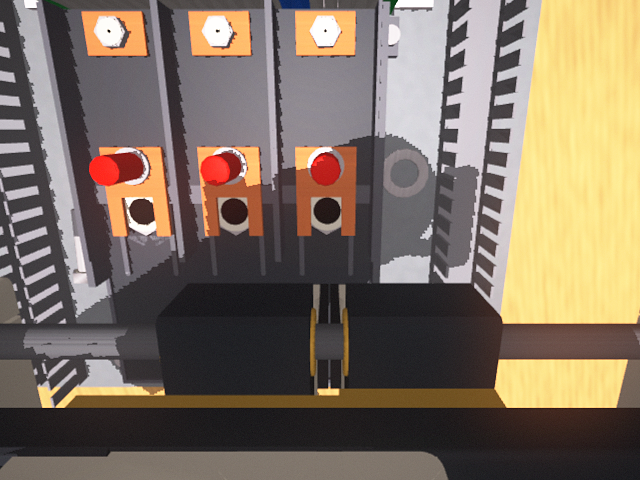

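All three links are level: the red knobs all sit at about row 168, and the link fronts all end at row 236, −16 mm from the pocket. Washer and bolt have not moved.

```bash
python3 -c "
from plant import *
print(close_job())"
```

```text
the job is handed in; nothing more can be done
None
```

The nut is pressed home in the empty pocket of the right-hand pole, that pole's link is closed against its stop, and the job is handed in. It took about 24 s of the 72 s.

- **Nut:** I pushed it along the deck with the half-open fingers cradling one corner, in an arc into the guide lane. It dropped into the pocket without jamming, and I felt no noticeable force while pushing.
- **Pressing:** The clip gave way at about 7 N. The nut then moved 3.6 mm to a hard stop, where I pressed to about 15 N. Afterwards the depth image showed it level and about 4.2 mm proud of the floor (4 mm expected when home).
- **Link:** I pushed the red knob from behind against about 5 N of friction until it stopped hard. The highest reading was about 14 N, and then I let go.

In the last picture all three knobs and link fronts line up, with the new link's front 16.6 mm short of the pocket centre (16 mm expected). The two finished links, the washer and the bolt look unmoved, and the robot is clear of everything. I did not look again at the drivers, latch or tray, but the arm did no work near them. No final check failed. During the work, the angle reading of the nut was unreliable in a few pictures, so for the drop I relied on depth instead.

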